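# Find the full medicine case by its weight and put it in the pill dish

### The arm

A 7-joint arm with a two-finger parallel gripper is mounted at the origin on the work surface. World frame = base frame: x ahead of the robot, y to its left, z up, the work surface at z = 0. Lengths are in mm, angles in rad, forces in N, time in s.
With the tool pointing down it reaches from about 400 to 875 mm from the base axis. Payload 4.4 kg.
Tool frame: the origin (TCP) lies at the very end of the fingers, on their centre line; the grasp point (between the pads) lies 19 mm behind it; z points along the fingers, y is the direction in which the jaws open and shut (so a half turn about z gives the same grasp; the last joint's range is limited). The gripper opens to 85 mm and grips with 20 to 120 N. Pads are 22 mm wide; open, the fingers measure 114 mm over their backs; the gripper's body (76 mm by 85 mm) begins 54 mm behind the grasp point. The pads swing forward as they close: fully open they stand 13 mm farther back than shut.
Start: joints at [1.138, 0.628, 0.038, 1.517, -0.027, 0.996, -0.02], TCP at [233.138, -606.766, 231.313] pointing down, gripper open.
Joint ranges: [-3.06, 3.06], [-0.37, 2.12], [-1.25, 1.32], [0.18, 2.47], [-1.1, 4.24], [0.23, 1.98], [-2.94, 2.94]. Speed limits (rad/s): [2.57, 2.57, 3.14, 3.14, 3.14, 3.14, 3.14].

### API

Orientations are given as [roll, pitch, yaw] about the fixed x, y, z axes, in that order (R = Rz(yaw) Ry(pitch) Rx(roll)).
In Python, from cell import ctrl, eyes gives the robot as it stands.
- The arm moves only by the tool move_arm, never from a script. Its argument "increments" is a list of rows, each a list of 6 numbers: the shift along the tool's x, y, z in cm, then the turn, a rotation vector about the tool's x, y, z in degrees. In form: [[x, y, z, wx, wy, wz], ...]. A call has 1 to 20 rows; each row is the pose to reach, as a shift and turn from the pose commanded when the call began, along the tool's axes at that moment; what a row does not reach only later rows make up. A row lasts 1/10 s, in which the tool goes at most 50 mm and 8.59 degrees, less where a joint would pass 70% of its speed; a pose out of reach is approached as far as the arm can. A call with a gripper value outside its range is refused whole. "grip" is the opening, from -1 (shut) to 1 (fully open), set as the call begins (left out, the last holds). The fingers move at their own pace and stop on an object; the grip force is fixed at half the most. Time passes only in rows, so rows that repeat a pose let the fingers close. It gives the time, the measured TCP pose, the force and the opening at its end, in the units of the state.
- ctrl.read_state(): the state, without advancing time (a new reading comes with each control period).
- eyes.get_image(name): name is "scene" or "top" or "wrist"; returns the picture (480x640x3 uint8, red, green, blue); there is no depth.
- eyes.calibration(name): a dict with "fx", "fy", "cx", "cy" (pixels), "pose" (4x4, takes a point from camera to world coordinates); the wrist camera has in their place "tool_from_camera" (4x4, takes a point from camera to tool coordinates, whose origin is the TCP and whose axes are the flange's). Camera axes: x right, y up, looking along -z (the intrinsics and any distortion apply to the point x, -y, -z); pixel columns grow to the right and rows downward; lengths in mm; the calibration is good to about 2 mm. A picture is of the moment at which its call begins: read the wrist's pose just before it. calibration takes no time and is no camera call.
- ctrl.finish_job(): hands the job in, once; it reports no verdict.
The state is a dict: "clock": time; "qpos": joint angles; "qd": joint speeds; "tau": joint torques, N m; "eef_pos": TCP position; "tool_rot": TCP orientation; "force": force on the tool from outside, world axes, zero at the start; "torque": the same for the moment, N m; "width": finger opening in mm.
Only numpy, scipy, OpenCV 4.12 (cv2) and the standard library are available. Lean on these libraries where they do the work, as an engineer would, in place of code of your own. Each camera call takes 0.05 s, during which the arm holds its last target. There are 200 camera calls.

### The job

Two shut navy latch cases look alike, but one is full and the other nearly empty. Lift the left-hand one a good 5 cm to feel its weight and set it back where it stood, then lift the right-hand one just as high; lay the heavier case flat inside the rectangular white dish and leave the lighter one standing where it was. Keep both cases upright, never drop them, and leave everything else alone.

Things in the scene. Friction and masses are not known exactly. Their poses are not given: they have to be found in the camera images.
- case_left_center (a point): centre (half-way up) of the left-hand one (larger y) of two alike closed navy plastic latch cases, loose on the vinyl: 120 mm long (its x), 56 wide (its y), 54 high (its z, up); this point is 27 mm above its base. Hidden contents, nearly centred. Long side points away from the robot, turned up to 0.5 rad either way
- case_right_center (a point): centre (half-way up) of the right-hand one (smaller y) of two alike closed navy plastic latch cases, loose on the vinyl: 120 mm long (its x), 56 wide (its y), 54 high (its z, up); this point is 27 mm above its base. Hidden contents, nearly centred. Long side points away from the robot, turned up to 0.5 rad either way
- case_left: the same left-hand case, origin at the centre of its underside. Smooth sides, to be grasped across its 56 mm width. Each loaded case weighs 0.15 to 0.70 kg; either may be the heavier, always by at least 0.25 kg
- case_right: the same right-hand case, origin at the centre of its underside. Smooth sides, to be grasped across its 56 mm width. Each loaded case weighs 0.15 to 0.70 kg; either may be the heavier, always by at least 0.25 kg
- dish: low rectangular white ceramic pill dish, grey line on its rim, fixed; outside 168 (its x) by 104 mm (its y), rim top 12 mm above the vinyl, walls 6 mm, inner floor 156 x 92 mm, 4 mm above the vinyl. Origin at the centre of its underside. A case fits flat only lengthwise, 18 mm to spare all round. It is right of both cases or between them, long side away from the robot, turned up to 0.35 rad
- tweezer_center (a point): bystander: stainless steel tweezer lying flat, 123 mm long along its x, 21 mm wide, 8 mm high; point at its middle, 4 mm above the vinyl
- eye_cup_center (a point): bystander: transparent plastic eye cup, standing, 54 mm across, 45 mm high; point at its middle, 22.5 mm above the vinyl
- tube_center (a point): bystander: closed yellow plastic tube with white cap, lying along its x, about 115 mm long, 36 mm wide, 32 mm high; point at its middle, 16 mm above the vinyl
- pill_bottle_center (a point): bystander: amber pill jar, standing, 50 mm across, 85 mm high; point at its middle, 42.5 mm above the vinyl
- mug_center (a point): bystander: white ceramic cup without handle, standing, 76 mm across, 90 mm high; point at its middle, 45 mm above the vinyl
- plaster_box_center (a point): bystander: small carton of plasters, 50 x 100 x 35 mm; point at its middle, 17.5 mm above the vinyl

How it is judged:
By the outcome, as a careful person would: the job done as asked, in the order asked, and still so for the second after the job is handed in, with the robot touching nothing.
It also fails if it takes over 59 s, if anything falls off the work surface, if the arm or the gripper's body presses on something with over 40 N, if the wrist force passes 120 N, or if a joint passes its speed limit or range.

## Working session

There is one attempt and no reset: what is moved stays moved. The work goes in short steps, Python scripts to look and compute and a tool call to move; the robot and the scene stay as the last step left them, time stands still between calls to the robot, and variables do not carry over. Pictures are saved under pics/ and viewed, about 8 in all and at most 12, crops included, and the job is handed in when it is done.

Besides the shell and the picture viewer there is one more tool, called after "Request:" by a JSON object that holds its "api" and its "payload". move_arm: Moves the arm, as the interface text tells. Its arguments: {"type":"object","properties":{"increments":{"type":"array","items":{"type":"array","items":{"type":"number"}}},"grip":{"type":"number"}},"required":["increments"]}

```bash
mkdir -p pics; ls
python3 - <<'E'
from cell import ctrl, eyes
import cv2, numpy as np
np.set_printoptions(precision=3,suppress=True)
s=ctrl.read_state(); print(s)
for n in ("top","scene"):
    im=eyes.get_image(n); cv2.imwrite(f"pics/{n}0.png",im[:,:,::-1]); print(n,eyes.calibration(n))
print(eyes.calibration("wrist"))
E
```

```text
pics
{'clock': 0.0, 'qpos': array([ 1.138,  0.629,  0.038,  1.518, -0.027,  0.996, -0.02 ]), 'qd': array([ 0.004,  0.   ,  0.002, -0.001, -0.   , -0.002,  0.   ]), 'tau': array([ -0.002, -56.341,   1.226, -19.345,   0.011,   0.011,   0.   ]), 'eef_pos': array([ 232.92 , -606.149,  230.386]), 'tool_rot': array([-3.14 ,  0.   ,  0.367]), 'force': array([ 0.083, -0.269,  0.063]), 'torque': array([ 0.027, -0.045,  0.015]), 'width': 85.51119669975787}
top {'fx': 574.3212903099997, 'fy': 574.3212903099997, 'cx': 319.9800279892411, 'cy': 237.07400517186224, 'pose': array([[   0.002,    0.99 ,   -0.142,  488.746],
       [  -1.   ,   -0.001,   -0.02 ,  -40.744],
       [  -0.02 ,    0.142,    0.99 , 1055.443],
       [   0.   ,    0.   ,    0.   ,    1.   ]])}
scene {'fx': 618.9125026361093, 'fy': 618.9125026361093, 'cx': 310.84226518387163, 'cy': 236.31597887085158, 'pose': array([[  -0.483,   -0.65 ,    0.586, 1249.721],
       [   0.875,   -0.354,    0.329,  290.781],
       [  -0.007,    0.672,    0.741,  843.322],
       [   0.   ,    0.   ,    0.   ,    1.   ]])}
{'fx': 364.4427165164698, 'fy': 364.4427165164698, 'cx': 317.0996770735599, 'cy': 237.47831569239924, 'tool_from_camera': array([[  -0.   ,    0.957,    0.291,   74.612],
       [   1.   ,    0.   ,    0.   ,   -0.7  ],
       [   0.   ,    0.291,   -0.957, -142.589],
       [   0.   ,    0.   ,    0.   ,    1.   ]])}
```

View pics/top0.png

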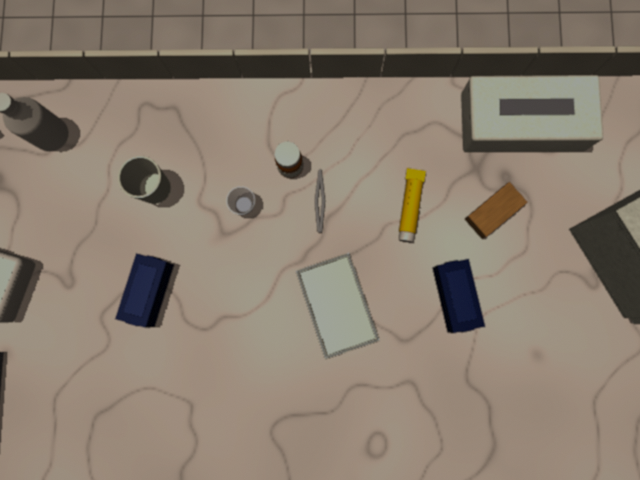

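View pics/scene0.png

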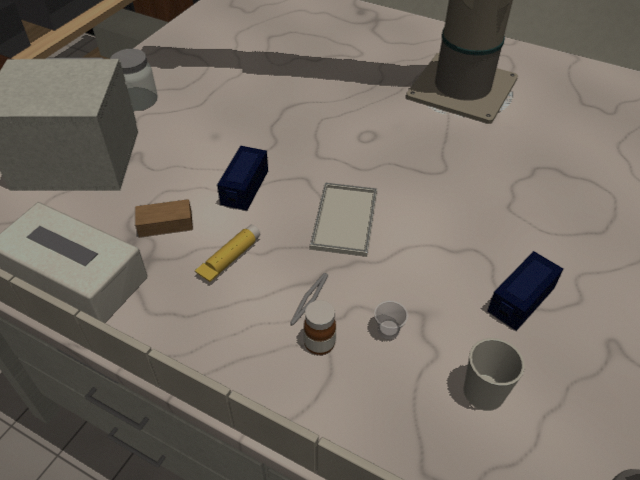

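Top view: left case at about (145,291), right case at (459,296), and the dish between them at (338,306). The bystanders are all farther from the robot. The scene view agrees.

```bash
cat > h.py <<'E'
import cv2, numpy as np
from cell import ctrl, eyes
from scipy.spatial.transform import Rotation as R
np.set_printoptions(precision=2,suppress=True)
def campose(n,s=None):
    c=eyes.calibration(n)
    if n!="wrist": return c,c["pose"]
    T=np.eye(4);T[:3,:3]=R.from_euler("xyz",s["tool_rot"]).as_matrix();T[:3,3]=s["eef_pos"]
    return c,T@c["tool_from_camera"]
def cast(px,z,c,P):
    px=np.asarray(px,float)
    d=np.c_[(px[:,0]-c["cx"])/c["fx"],-(px[:,1]-c["cy"])/c["fy"],-np.ones(len(px))]@P[:3,:3].T
    return P[:3,3]+d*((z-P[2,3])/d[:,2])[:,None]
def navy(im,a=400):
    i=im.astype(int)
    m=((i[...,2]>i[...,0]+12)&(i[...,2]>i[...,1]+8)).astype(np.uint8)
    m=cv2.morphologyEx(m,cv2.MORPH_CLOSE,np.ones((5,5)));m=cv2.morphologyEx(m,cv2.MORPH_OPEN,np.ones((3,3)))
    cs=cv2.findContours(m,cv2.RETR_EXTERNAL,cv2.CHAIN_APPROX_NONE)[0]
    return [k[:,0] for k in cs if cv2.contourArea(k)>a]
def case(k,c,P,zb=0):
    """outer edges (away from camera) lie on the lid z=54, near ones on base z=0; returns centre estimates"""
    hi=cast(k,zb+54,c,P)[:,:2];lo=cast(k,zb,c,P)[:,:2]
    (_,(w,h),a)=cv2.minAreaRect(hi.astype(np.float32));a=np.deg2rad(a if w>h else a+90);a=(a+np.pi/2)%np.pi-np.pi/2
    u=np.array([np.cos(a),np.sin(a)]);v=np.array([-u[1],u[0]]);cam=P[:2,3];out=[]
    ce=np.zeros(2);chk=[]
    for e,L in((u,120),(v,56)):
        H=hi@e;B=lo@e;s=np.sign(cam@e-H.mean())   # camera side
        far=(H*s).min();near=(B*s).max() if (cam@e)*s>(B*s).max() else np.nan
        # camera side edge: the base only if it is outside the lid's
        near=max((H*s).max() if 0 else -1e9,near)
        ce+=e*s*(far+L/2);chk.append(near-far)
    return ce,a,np.array(chk)
E
python3 - <<'E'
from h import *
for n in("top","scene"):
    im=eyes.get_image(n);c,P=campose(n)
    for k in navy(im):
        ce,a,chk=case(k,c,P);print(n,"case",k.mean(0),ce,a,"size check 120,56:",chk)
im=eyes.get_image("top");c,P=campose("top")
i=im.astype(int);m=((i[...,1]>=i[...,0]-2)&(i.sum(2)>380)).astype(np.uint8)
cs=cv2.findContours(m,cv2.RETR_EXTERNAL,cv2.CHAIN_APPROX_NONE)[0]
for k in cs:
    if 1500<cv2.contourArea(k)<8000:
        q=cast(k[:,0],4,c,P)[:,:2];print("dish?",k[:,0].mean(0),cv2.minAreaRect(q.astype(np.float32)))
for n,p,z in(("bottle",(289,153),85),("mug",(141,175),90),("cup",(242,202),22),("tube",(412,205),16),("plaster",(496,210),35),("tweez",(320,201),4)):print(n,cast([p],z,c,P)[0])
E
```

```text
top case [460.03 295.84] [ 530.19 -262.26] 0.1987716192817619 size check 120,56: [-1.00e+09  4.53e+01]
top case [141.01 289.98] [539.2  292.71] -0.2742086532144832 size check 120,56: [-1.00e+09  3.97e+01]
scene case [523.56 291.98] [540.89 295.6 ] -0.2638039491516526 size check 120,56: [116.23  52.95]
scene case [245.18 176.51] [ 530.92 -262.75] 0.22505568766029893 size check 120,56: [116.37  53.09]
dish? [337.31 305.66] ((514.3507690429688, -50.72880554199219), (155.91238403320312, 92.12910461425781), 18.7888126373291)
dish? [536.24 106.78] ((889.14111328125, -429.0887756347656), (120.63558959960938, 239.23178100585938), 0.14425580203533173)
bottle [776.02  33.38  85.  ]
mug [736.16 289.94  90.  ]
cup [702.02 123.86  22.  ]
tube [ 696.95 -188.6    16.  ]
plaster [ 683.69 -336.13   35.  ]
tweez [707.32 -19.26   4.  ]
```

```bash
cat > inc.py <<'E'
import sys,numpy as np
# inc.py x y z yaw  X Y Z YAW : from commanded pose to target -> row in cm/deg (tool pointing down)
x,y,z,a,X,Y,Z,A=map(float,sys.argv[1:])
d=np.array([X-x,Y-y]);print("row",np.round([(d@[np.cos(a),np.sin(a)])/10,(d@[np.sin(a),-np.cos(a)])/10,(z-Z)/10,0,0,np.rad2deg(a-A)],3))
E
python3 inc.py 233.1 -606.8 231.3 0.367 540.5 294 200 -0.268
```

```text
row [ 61.015 -73.051   3.13    0.      0.     36.383]
```

Request:
{"api": "move_arm", "payload": {"increments": [[2,-2.4,0.1,0,0,1.2],[5,-6,0.25,0,0,3],[61,-73,3.1,0,0,36.4],[61,-73,3.1,0,0,36.4],[61,-73,3.1,0,0,36.4],[61,-73,3.1,0,0,36.4],[61,-73,3.1,0,0,36.4],[61,-73,3.1,0,0,36.4],[61,-73,3.1,0,0,36.4],[61,-73,3.1,0,0,36.4],[61,-73,3.1,0,0,36.4],[61,-73,3.1,0,0,36.4],[61,-73,3.1,0,0,36.4],[61,-73,3.1,0,0,36.4],[61,-73,3.1,0,0,36.4],[61,-73,3.1,0,0,36.4],[61,-73,3.1,0,0,36.4],[61,-73,3.1,0,0,36.4],[61,-73,3.1,0,0,36.4],[61,-73,3.1,0,0,36.4]], "grip": 1}}

```text
clock: 2.25
eef_pos: [540.8, 299.5, 199.9]
tool_rot: [-3.138, 0.0, -0.263]
force: [-1.1, -0.8, 0.6]
width: 85.0
```

Request:
{"api": "move_arm", "payload": {"increments": [[0,0,0,0,0,0],[0,0,0,0,0,0],[0,0,0,0,0,0]]}}

```text
clock: 2.55
eef_pos: [540.7, 291.4, 200.3]
tool_rot: [3.14, 0.0, -0.27]
force: [0.2, -0.6, -0.1]
width: 85.3
```

Run:
```python
from h import *
s=ctrl.read_state();print(s["eef_pos"],s["tool_rot"],s["force"])
im=eyes.get_image("wrist");cv2.imwrite("pics/w1.png",im[:,:,::-1]);c,P=campose("wrist",s)
for k in navy(im):print(k.min(0),k.max(0),case(k,c,P))
```

```text
[540.69 291.44 200.29] [ 3.14  0.   -0.27] [ 0.15 -0.57 -0.05]
[278 145] [347 290] (array([540.36, 295.23]), np.float64(-0.26862946388882136), array([ 1.19e+02, -1.00e+09]))
```

View pics/w1.png

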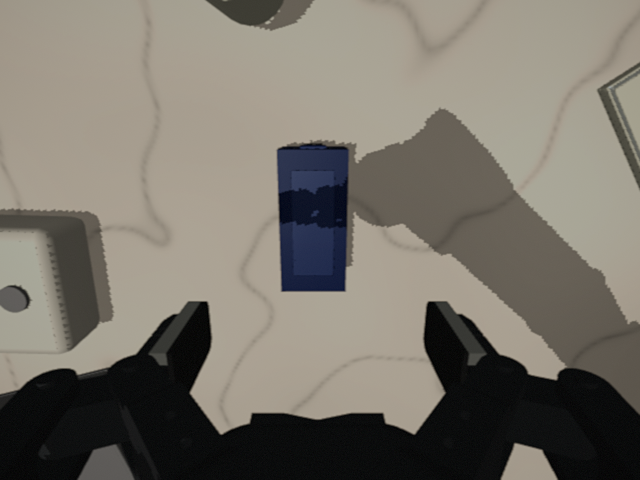

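The wrist view shows the left case at columns 278–347, rows 145–290. It is square to the jaws with clear space both sides. Centre ≈ (540.5, 294.7), within 2 mm across the three views. Descending.

Request:
{"api": "move_arm", "payload": {"increments": [[0,-0.1,3,0,0,0],[0,-0.1,7,0,0,0],[0,-0.1,11,0,0,0],[0,-0.1,14,0,0,0],[0,-0.1,16,0,0,0],[0,-0.1,17.5,0,0,0],[0,-0.1,18.3,0,0,0],[0,-0.1,18.6,0,0,0],[0,-0.1,18.6,0,0,0],[0,-0.1,18.6,0,0,0]]}}

```text
clock: 3.6
eef_pos: [541.8, 294.7, 15.4]
tool_rot: [-3.14, -0.001, -0.269]
force: [-0.7, 0.0, -0.1]
width: 85.2
```

Run:
```python
from h import *
s=ctrl.read_state();print(s["eef_pos"],s["tool_rot"],s["force"])
```

```text
[541.81 294.71  15.38] [-3.14 -0.   -0.27] [-0.67  0.03 -0.1 ]
```

Request:
{"api": "move_arm", "payload": {"increments": [[0,0,0,0,0,0],[0,0,0,0,0,0],[0,0,0,0,0,0],[0,0,0,0,0,0],[0,0,0,0,0,0],[0,0,0,0,0,0],[0,0,0,0,0,0],[0,0,0,0,0,0],[0,0,0,0,0,0],[0,0,0,0,0,0]], "grip": -1}}

```text
clock: 4.6
eef_pos: [541.6, 294.9, 15.2]
tool_rot: [-3.14, -0.001, -0.268]
force: [-0.4, 0.3, 6.3]
width: 55.5
```

Request:
{"api": "move_arm", "payload": {"increments": [[0,0,-0.2,0,0,0],[0,0,-0.6,0,0,0],[0,0,-1.2,0,0,0],[0,0,-2,0,0,0],[0,0,-2.8,0,0,0],[0,0,-3.6,0,0,0],[0,0,-4.4,0,0,0],[0,0,-5.2,0,0,0],[0,0,-6,0,0,0],[0,0,-6.6,0,0,0],[0,0,-7,0,0,0],[0,0,-7,0,0,0],[0,0,-7,0,0,0],[0,0,-7,0,0,0],[0,0,-7,0,0,0]]}}

```text
clock: 6.1
eef_pos: [540.8, 294.2, 83.9]
tool_rot: [3.141, 0.0, -0.269]
force: [-0.1, 0.6, -5.4]
width: 55.1
```

Run:
```python
from h import *
s=ctrl.read_state();print(s["eef_pos"],s["tool_rot"],s["force"],s["torque"],s["width"],s["tau"])
cv2.imwrite("pics/w2.png",eyes.get_image("wrist")[:,:,::-1])
```

```text
[540.8  294.24  83.91] [ 3.14  0.   -0.27] [-0.1   0.62 -5.39] [0.04 0.03 0.03] 55.071289619668086 [ -0.   -60.78   2.84 -15.01   0.     0.02   0.  ]
```

View pics/w2.png

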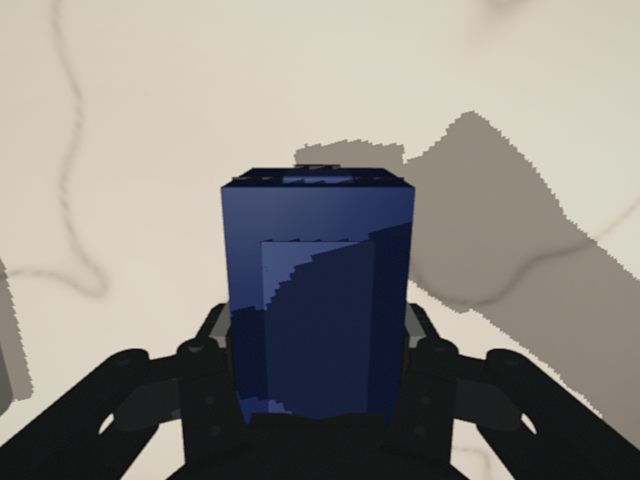

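Request:
{"api": "move_arm", "payload": {"increments": [[0,0,0,0,0,0],[0,0,0,0,0,0]]}}

```text
clock: 6.35
eef_pos: [541.0, 294.3, 84.2]
tool_rot: [3.141, 0.0, -0.269]
force: [-1.5, 0.1, -4.4]
width: 55.5
```

The left case is held level about 69 mm up and reads about 5 N (≈0.5 kg). Setting it back.

Request:
{"api": "move_arm", "payload": {"increments": [[0,0,0.3,0,0,0],[0,0,1,0,0,0],[0,0,1.8,0,0,0],[0,0,2.7,0,0,0],[0,0,3.6,0,0,0],[0,0,4.5,0,0,0],[0,0,5.2,0,0,0],[0,0,5.8,0,0,0],[0,0,6.2,0,0,0],[0,0,6.5,0,0,0],[0,0,6.7,0,0,0],[0,0,6.8,0,0,0],[0,0,6.9,0,0,0],[0,0,7,0,0,0],[0,0,7,0,0,0],[0,0,7,0,0,0]]}}

```text
clock: 7.95
eef_pos: [541.2, 294.5, 15.2]
tool_rot: [-3.141, -0.0, -0.269]
force: [-3.0, -1.7, 5.0]
width: 55.4
```

Request:
{"api": "move_arm", "payload": {"increments": [[0,0,0,0,0,0],[0,0,0,0,0,0],[0,0,0,0,0,0],[0,0,0,0,0,0],[0,0,0,0,0,0],[0,0,0,0,0,0],[0,0,0,0,0,0]], "grip": 1}}

```text
clock: 8.65
eef_pos: [541.1, 294.4, 14.3]
tool_rot: [-3.142, -0.0, -0.269]
force: [-0.1, -0.3, -0.1]
width: 85.4
```

```bash
python3 inc.py 540.9 294.5 14.3 -0.268 540.9 294.5 184.3 -0.268;python3 inc.py 540.9 294.5 194.3 -0.268  531 -262.5 194.3 0.212
```

```text
row [  0.   0. -17.   0.   0.   0.]
row [ 13.795  53.974   0.      0.      0.    -27.502]
```

Request:
{"api": "move_arm", "payload": {"increments": [[0,0,-1.5,0,0,0],[0,0,-5,0,0,0],[0,0,-9.5,0,0,0],[0,0,-14,0,0,0],[0.5,2,-17,0,0,-1],[1.5,6,-18,0,0,-3],[13.8,54,-18,0,0,-27.5],[13.8,54,-18,0,0,-27.5],[13.8,54,-18,0,0,-27.5],[13.8,54,-18,0,0,-27.5],[13.8,54,-18,0,0,-27.5],[13.8,54,-18,0,0,-27.5],[13.8,54,-18,0,0,-27.5],[13.8,54,-18,0,0,-27.5],[13.8,54,-18,0,0,-27.5],[13.8,54,-18,0,0,-27.5],[13.8,54,-18,0,0,-27.5],[13.8,54,-18,0,0,-27.5],[13.8,54,-18,0,0,-27.5],[13.8,54,-18,0,0,-27.5]]}}

```text
clock: 10.65
eef_pos: [531.4, -260.8, 194.7]
tool_rot: [-3.141, -0.001, 0.214]
force: [0.2, -0.3, -0.2]
width: 85.1
```

Request:
{"api": "move_arm", "payload": {"increments": [[0,0,0,0,0,0],[0,0,0,0,0,0]]}}

```text
clock: 10.85
eef_pos: [531.1, -261.8, 194.5]
tool_rot: [-3.141, -0.0, 0.213]
force: [0.0, 0.3, -0.2]
width: 85.4
```

Run:
```python
from h import *
s=ctrl.read_state();print(s["eef_pos"],s["tool_rot"],s["force"])
im=eyes.get_image("wrist");cv2.imwrite("pics/w3.png",im[:,:,::-1]);c,P=campose("wrist",s)
for k in navy(im):
    print(k.min(0),k.max(0),case(k,c,P));q=cast(k,54,c,P)[:,:2];print(cv2.minAreaRect(q.astype(np.float32)))
im=eyes.get_image("top");c,P=campose("top")
for k in navy(im):print("top",k.mean(0),case(k,c,P))
im=eyes.get_image("scene");c,P=campose("scene")
for k in navy(im):print("scene",k.mean(0),case(k,c,P))
```

```text
[ 531.15 -261.85  194.48] [-3.14 -0.    0.21] [ 0.05  0.31 -0.22]
[283 144] [355 292] (array([ 531.33, -261.42]), np.float64(0.20489529189229017), array([ 1.2e+02, -1.0e+09]))
((532.3869018554688, -261.8127136230469), (121.90994262695312, 54.79375076293945), 11.739635467529297)
top [464.88 318.19] (array([ 492.78, -238.31]), np.float64(-1.3739943648106), array([46.11, 41.35]))
top [454.56 274.17] (array([ 555.3 , -224.41]), np.float64(-1.360658435849217), array([45.25, 46.11]))
top [141.22 290.2 ] (array([539.03, 292.17]), np.float64(-0.27028621640296), array([-1.00e+09,  3.96e+01]))
scene [522.19 292.12] (array([540.51, 294.64]), np.float64(-0.26389782558007724), array([116.93,  53.47]))
scene [244.58 177.37] (array([ 531.  , -262.83]), np.float64(0.2220897085095208), array([116.6 ,  53.21]))
```

View pics/w3.png

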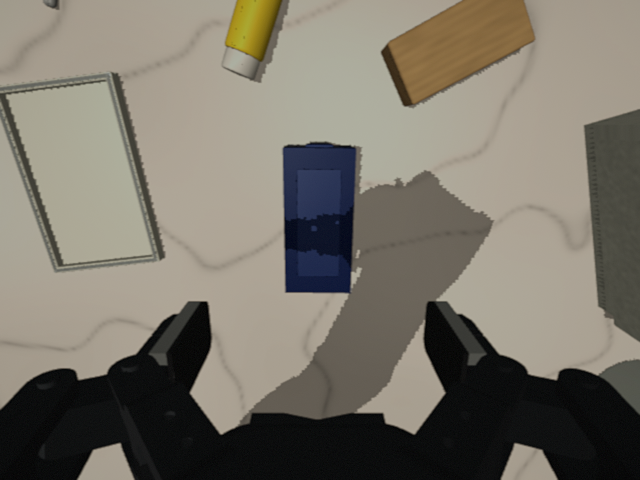

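The left case is back where it stood: the scene view gives (540.5, 294.6), within 1 mm of its start. The right case is centred between the jaws (columns 283–355) at about (531, -262), with clear space around it. Descending and gripping.

Request:
{"api": "move_arm", "payload": {"increments": [[0,0,3,0,0,0],[0,0,7,0,0,0],[0,0,11,0,0,0],[0,0,14,0,0,0],[0,0,16,0,0,0],[0,0,17.2,0,0,0],[0,0,17.8,0,0,0],[0,0,18,0,0,0],[0,0,18,0,0,0],[0,0,18,0,0,0]]}}

```text
clock: 12.0
eef_pos: [531.6, -263.2, 15.4]
tool_rot: [3.14, -0.002, 0.211]
force: [0.5, -0.2, -0.3]
width: 85.3
```

Request:
{"api": "move_arm", "payload": {"increments": [[0,0,0,0,0,0],[0,0,0,0,0,0],[0,0,0,0,0,0],[0,0,0,0,0,0],[0,0,0,0,0,0],[0,0,0,0,0,0],[0,0,0,0,0,0],[0,0,0,0,0,0],[0,0,0,0,0,0],[0,0,0,0,0,0]], "grip": -1}}

```text
clock: 13.0
eef_pos: [531.4, -263.1, 15.2]
tool_rot: [3.141, -0.001, 0.211]
force: [-0.2, 0.6, 6.4]
width: 55.2
```

Request:
{"api": "move_arm", "payload": {"increments": [[0,0,-0.2,0,0,0],[0,0,-0.6,0,0,0],[0,0,-1.2,0,0,0],[0,0,-2,0,0,0],[0,0,-2.8,0,0,0],[0,0,-3.6,0,0,0],[0,0,-4.4,0,0,0],[0,0,-5.2,0,0,0],[0,0,-6,0,0,0],[0,0,-6.6,0,0,0],[0,0,-7,0,0,0],[0,0,-7,0,0,0],[0,0,-7,0,0,0],[0,0,-7,0,0,0],[0,0,-7,0,0,0]]}}

```text
clock: 14.5
eef_pos: [530.6, -262.7, 83.9]
tool_rot: [-3.141, 0.001, 0.211]
force: [1.0, 0.9, -1.4]
width: 55.5
```

Request:
{"api": "move_arm", "payload": {"increments": [[0,0,0,0,0,0],[0,0,0,0,0,0],[0,0,0,0,0,0]]}}

```text
clock: 14.8
eef_pos: [530.8, -262.9, 84.3]
tool_rot: [-3.142, 0.0, 0.211]
force: [0.6, 0.4, -2.1]
width: 55.3
```

```bash
python3 - <<'E'
from h import *
s=ctrl.read_state();print(s["eef_pos"],s["tool_rot"],s["force"],s["torque"],s["width"])
E
python3 inc.py 531 -262.4 84.5 0.212 514.4 -50.7 84.5 0.328; python3 inc.py 531 -262.4 194 0.212 540.9 294.5 194 -0.268
```

```text
[ 530.8  -262.87   84.26] [-3.14  0.    0.21] [ 0.63  0.4  -2.15] [ 0.01 -0.01  0.01] 55.266715614351625
row [  2.832 -21.045   0.      0.      0.     -6.646]
row [ 12.686 -54.235   0.      0.      0.     27.502]
```

Right ≈ 1.4–2.1 N against left ≈ 4.4–5.4 N, so the left case is the heavier. Setting the right one back.

Request:
{"api": "move_arm", "payload": {"increments": [[0,0,0.3,0,0,0],[0,0,1,0,0,0],[0,0,1.8,0,0,0],[0,0,2.7,0,0,0],[0,0,3.6,0,0,0],[0,0,4.5,0,0,0],[0,0,5.2,0,0,0],[0,0,5.8,0,0,0],[0,0,6.2,0,0,0],[0,0,6.5,0,0,0],[0,0,6.7,0,0,0],[0,0,6.8,0,0,0],[0,0,6.9,0,0,0],[0,0,7,0,0,0],[0,0,7,0,0,0],[0,0,7,0,0,0]]}}

```text
clock: 16.4
eef_pos: [531.0, -263.0, 15.2]
tool_rot: [3.141, -0.001, 0.211]
force: [-1.2, 0.8, 6.4]
width: 55.3
```

Request:
{"api": "move_arm", "payload": {"increments": [[0,0,0,0,0,0],[0,0,0,0,0,0],[0,0,0,0,0,0],[0,0,0,0,0,0],[0,0,0,0,0,0],[0,0,0,0,0,0],[0,0,0,0,0,0]], "grip": 1}}

```text
clock: 17.1
eef_pos: [530.8, -262.9, 14.3]
tool_rot: [-3.142, 0.0, 0.211]
force: [0.0, -0.7, -0.8]
width: 85.2
```

Request:
{"api": "move_arm", "payload": {"increments": [[0,0,-1.5,0,0,0],[0,0,-5,0,0,0],[0,0,-9.5,0,0,0],[0,0,-14,0,0,0],[0.5,-2,-17,0,0,1],[1.5,-6,-18,0,0,3],[12.7,-54.2,-18,0,0,27.5],[12.7,-54.2,-18,0,0,27.5],[12.7,-54.2,-18,0,0,27.5],[12.7,-54.2,-18,0,0,27.5],[12.7,-54.2,-18,0,0,27.5],[12.7,-54.2,-18,0,0,27.5],[12.7,-54.2,-18,0,0,27.5],[12.7,-54.2,-18,0,0,27.5],[12.7,-54.2,-18,0,0,27.5],[12.7,-54.2,-18,0,0,27.5],[12.7,-54.2,-18,0,0,27.5],[12.7,-54.2,-18,0,0,27.5],[12.7,-54.2,-18,0,0,27.5],[12.7,-54.2,-18,0,0,27.5]]}}

```text
clock: 19.1
eef_pos: [541.8, 291.5, 194.8]
tool_rot: [3.141, -0.001, -0.271]
force: [0.2, -0.3, 0.1]
width: 85.7
```

Request:
{"api": "move_arm", "payload": {"increments": [[0,0,0,0,0,0],[0,0,0,0,0,0],[0,0,0,0,0,0]]}}

```text
clock: 19.4
eef_pos: [541.4, 293.2, 194.4]
tool_rot: [-3.142, -0.0, -0.269]
force: [-0.7, 0.9, -0.2]
width: 85.2
```

Run:
```python
from h import *
s=ctrl.read_state();print(s["eef_pos"],s["tool_rot"],s["force"])
im=eyes.get_image("wrist");c,P=campose("wrist",s)
for k in navy(im):
    q=cast(k,54,c,P)[:,:2];print(k.min(0),k.max(0),case(k,c,P),cv2.minAreaRect(q.astype(np.float32)))
for n in("top","scene"):
    im=eyes.get_image(n);c,P=campose(n)
    for k in navy(im):print(n,k.mean(0),case(k,c,P))
```

```text
[541.42 293.21 194.43] [-3.14 -0.   -0.27] [-0.68  0.86 -0.17]
[280 146] [352 293] (array([540.53, 294.8 ]), np.float64(-0.26947954490877457), array([ 1.19e+02, -1.00e+09])) ((541.4029541015625, 295.171875), (54.81589889526367, 121.48957061767578), 74.5599594116211)
top [460.08 295.71] (array([ 529.91, -262.53]), np.float64(0.2068222720332873), array([-1.00e+09,  4.55e+01]))
top [141.79 290.96] (array([539.01, 292.07]), np.float64(-0.27147638309411626), array([-1.00e+09,  3.98e+01]))
scene [523.68 290.57] (array([540.61, 294.96]), np.float64(-0.27092617401290475), array([116.39,  53.28]))
scene [243.04 177.79] (array([ 531.06, -261.67]), np.float64(0.20633529638320947), array([116.14,  52.01]))
```

Right case back at (530.5, -262), within 1 mm of its start. Fetching the left one.

Request:
{"api": "move_arm", "payload": {"increments": [[0,-0.1,3,0,0,0],[0,-0.1,7,0,0,0],[0,-0.1,11,0,0,0],[0,-0.1,14,0,0,0],[0,-0.1,16,0,0,0],[0,-0.1,17.2,0,0,0],[0,-0.1,17.8,0,0,0],[0,-0.1,18,0,0,0],[0,-0.1,18,0,0,0],[0,-0.1,18,0,0,0]]}}

```text
clock: 20.55
eef_pos: [542.3, 295.1, 15.4]
tool_rot: [-3.14, -0.001, -0.269]
force: [0.0, 0.1, -0.5]
width: 85.2
```

Request:
{"api": "move_arm", "payload": {"increments": [[0,0,0,0,0,0],[0,0,0,0,0,0],[0,0,0,0,0,0],[0,0,0,0,0,0],[0,0,0,0,0,0],[0,0,0,0,0,0],[0,0,0,0,0,0],[0,0,0,0,0,0],[0,0,0,0,0,0]], "grip": -1}}

```text
clock: 21.45
eef_pos: [541.9, 294.7, 15.2]
tool_rot: [-3.141, -0.001, -0.269]
force: [-0.5, -0.7, 6.2]
width: 55.6
```

Request:
{"api": "move_arm", "payload": {"increments": [[0,0,-0.2,0,0,0],[0,0,-0.6,0,0,0],[0,0,-1.2,0,0,0],[0,0,-2,0,0,0],[0,0,-2.8,0,0,0],[0,0,-3.6,0,0,0],[0,0,-4.4,0,0,0],[0,0,-5.2,0,0,0],[0,0,-6,0,0,0],[0,0,-6.6,0,0,0],[0,0,-7,0,0,0],[0,0,-7,0,0,0],[0,0,-7,0,0,0],[0,0,-7,0,0,0]]}}

```text
clock: 22.85
eef_pos: [541.2, 294.5, 83.9]
tool_rot: [3.141, 0.001, -0.268]
force: [0.2, -0.0, -5.7]
width: 55.4
```

```bash
python3 - <<'E'
from h import *
s=ctrl.read_state();print(s["eef_pos"],s["tool_rot"],s["force"],s["torque"],s["width"])
E
python3 inc.py 540.8 294.3 84.3 -0.268 514.4 -50.7 84.3 0.328
```

```text
[541.17 294.53  83.88] [ 3.14  0.   -0.27] [ 0.21 -0.01 -5.74] [ 0.04 -0.04 -0.  ] 55.436473872119116
row [  6.59   33.968   0.      0.      0.    -34.148]
```

Request:
{"api": "move_arm", "payload": {"increments": [[0.1,0.3,0,0,0,-0.3],[0.3,1.4,0,0,0,-1.4],[0.6,3.1,0,0,0,-3.1],[1.1,5.4,0,0,0,-5.5],[1.5,7.8,0,0,0,-7.8],[2,10.2,0,0,0,-10.2],[2.4,12.6,0,0,0,-12.6],[2.9,15,0,0,0,-15],[3.4,17.3,0,0,0,-17.4],[3.8,19.7,0,0,0,-19.8],[4.3,22.1,0,0,0,-22.2],[4.8,24.5,0,0,0,-24.6],[5.2,26.9,0,0,0,-26.9],[5.7,29.2,0,0,0,-29.3],[6.1,31.3,0,0,0,-31.4],[6.3,32.6,0,0,0,-32.7],[6.5,33.6,0,0,0,-33.8],[6.6,34,0,0,0,-34.1],[6.6,34,0,0,0,-34.1],[6.6,34,0,0,0,-34.1]]}}

```text
clock: 24.85
eef_pos: [515.1, -49.8, 84.3]
tool_rot: [-3.141, -0.0, 0.327]
force: [-0.1, -0.1, -5.6]
width: 55.4
```

Run:
```python
from h import *
s=ctrl.read_state();print(s["eef_pos"],s["tool_rot"],s["force"],s["width"])
im=eyes.get_image("scene");cv2.imwrite("pics/s4.png",im[:,:,::-1]);c,P=campose("scene")
for k in navy(im):print(k.mean(0),case(k,c,P,70))
```

```text
[515.09 -49.79  84.34] [-3.14 -0.    0.33] [-0.08 -0.06 -5.63] 55.37162025782893
[343.29 188.44] (array([544.33, -40.58]), np.float64(0.35844743454991534), array([85.12, 54.37]))
[242.9  177.41] (array([ 599.55, -209.44]), np.float64(0.20633549612029123), array([101.09,  45.58]))
```

View pics/s4.png

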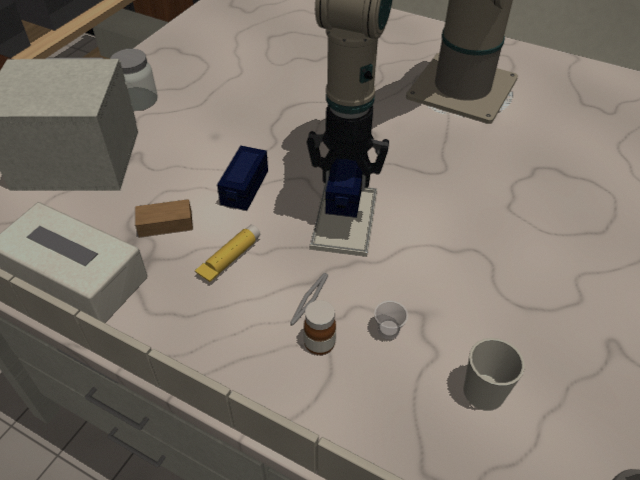

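The scene view shows the case level in the gripper over the dish at (343,190), and everything else is untouched. Lowering slowly.

Request:
{"api": "move_arm", "payload": {"increments": [[0,0,0.3,0,0,0],[0,0,1,0,0,0],[0,0,1.8,0,0,0],[0,0,2.7,0,0,0],[0,0,3.6,0,0,0],[0,0,4.4,0,0,0],[0,0,5.1,0,0,0],[0,0,5.6,0,0,0],[0,0,5.9,0,0,0],[0,0,6.1,0,0,0],[0,0,6.3,0,0,0],[0,0,6.4,0,0,0],[0,0,6.5,0,0,0],[0,0,6.6,0,0,0],[0,0,6.6,0,0,0],[0,0,6.6,0,0,0]]}}

```text
clock: 26.5
eef_pos: [515.1, -50.7, 19.1]
tool_rot: [3.141, -0.001, 0.327]
force: [-2.5, 0.2, 6.8]
width: 55.4
```

Contact (+6.8 N) at the expected height, 3.9 mm above the vinyl pick height. Releasing and rising.

Request:
{"api": "move_arm", "payload": {"increments": [[0,0,0,0,0,0],[0,0,0,0,0,0],[0,0,0,0,0,0],[0,0,0,0,0,0],[0,0,0,0,0,0],[0,0,0,0,0,0],[0,0,0,0,0,0]], "grip": 1}}

```text
clock: 27.2
eef_pos: [515.0, -50.6, 18.3]
tool_rot: [-3.142, -0.0, 0.327]
force: [0.1, 0.0, 0.5]
width: 85.3
```

Request:
{"api": "move_arm", "payload": {"increments": [[0,0,-0.5,0,0,0],[0,0,-2,0,0,0],[0,0,-5,0,0,0],[0,0,-8,0,0,0],[0,0,-12,0,0,0],[0,0,-16,0,0,0],[-1,0,-20,0,0,0],[-2,0,-22,0,0,0],[-2,0,-22,0,0,0],[-2,0,-22,0,0,0],[-2,0,-22,0,0,0]]}}

```text
clock: 28.3
eef_pos: [495.5, -56.9, 237.3]
tool_rot: [-3.141, 0.002, 0.327]
force: [-0.4, -0.3, 0.1]
width: 85.5
```

Run:
```python
from h import *
s=ctrl.read_state();print(s["clock"],s["eef_pos"],s["tool_rot"],s["force"])
im=eyes.get_image("wrist");cv2.imwrite("pics/w5.png",im[:,:,::-1]);c,P=campose("wrist",s)
for k in navy(im):print("wrist",case(k,c,P,4),cv2.minAreaRect(cast(k,58,c,P)[:,:2].astype(np.float32)))
im=eyes.get_image("scene");c,P=campose("scene")
for k in navy(im):print("scene",k.mean(0),case(k,c,P,4 if k[:,0].mean()>300 else 0))
```

```text
28.3 [495.54 -56.86 237.35] [-3.14  0.    0.33] [-0.43 -0.32  0.13]
wrist (array([ 532.36, -257.48]), np.float64(0.20355116120061356), array([117.93,  52.08])) ((530.4437866210938, -245.96405029296875), (120.90748596191406, 79.3250732421875), 11.662622451782227)
wrist (array([513.62, -49.93]), np.float64(0.32688411536348694), array([-1.e+09, -1.e+09])) ((514.0266723632812, -50.479270935058594), (120.42320251464844, 54.695316314697266), 18.729080200195312)
scene [343.77 207.03] (array([513.42, -51.39]), np.float64(0.34247286222523843), array([116.36,  53.95]))
scene [243.15 177.67] (array([ 531.08, -261.53]), np.float64(0.20394980312628475), array([115.81,  52.26]))
```

View pics/w5.png

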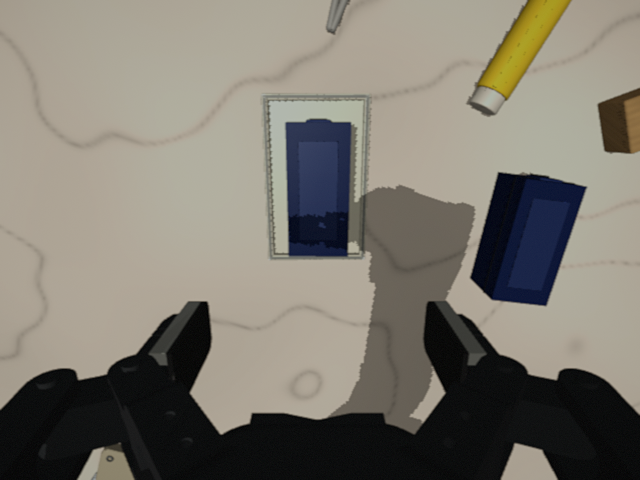

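The case lies flat and centred in the dish (columns 287–350, rows 120–255; the offset is lid parallax). It measures (513.5, -50.5) against the dish centre (514.4, -50.7), with yaw 0.327–0.342 against 0.328. Handing in.

```bash
python3 -c "
from cell import ctrl
print(ctrl.finish_job())"
```

```text
the job is handed in; nothing more can be done
None
```

The left-hand case was the heavier one; it now lies flat in the white dish, and the right-hand case is standing where it was.

- **Weighing:** I lifted the left case about 69 mm and it read 4.4–5.7 N, roughly 0.5 kg. I set it back within about 1 mm of its start, then lifted the right case just as high. That one read 1.4–2.2 N, roughly 0.2 kg, and also went back within about 1 mm.
- **Placing:** The heavy case touched the dish floor at the expected height and was released gently there.
- **Final position:** The wrist and scene cameras put the case within about 1–1.5 mm of the dish centre. They read its turn as 0.327 and 0.342 rad, against 0.328 for the dish.
- **Other checks:** The job took about 28 s of the 59 s allowed. The highest tool force in the readings I took was 6.8 N. In the pictures I took, the other objects had not moved.
- **Disagreements:** The top camera read the left case 2–3 mm off in y from the other two views, both before and after the lift. It also misread the right case once, when the arm blocked its view. I relied on the wrist and scene views instead.

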